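# Fish the clutch carrier out of the rinse well with the hook rod

## Task

Take the adjustable hook rod from its fork stand and use it to fish the clutch carrier by its wire handle out of the tall narrow rinse well, feeling gently for the lid because nobody measured how far the rod is drawn out. Set the carrier gently in the blue assembly nest, lid flat on the nest, unhook it, and hang the rod back in its fork. Never press hard with the rod or the carrier, do not touch the carrier with the fingers, and leave the other things where they are.

Things in the scene. Friction and masses are not known exactly. Their poses are not given: they have to be found in the camera images.
- rod_handle (a point): Hook rod, loose, 130 g, hanging upright. This point is the centre of its green handle: 30 mm along x, 14 mm along y, 60 mm tall, z up. Pinch it across the 14 mm, fingers closing along y, the way the hook points. 36 mm below this point is the underside of a round collar (40 mm across, 6 mm thick, right under the handle) that rests on the fork.
- hookrod: The same rod; origin on its axis at the collar's underside, z up, hook to +y. Below: sleeve 12 mm across, 45 mm long, then a 6 mm shaft with a strap hook. The shaft is clamped (to 100 N) at an unknown draw-out: the hook's underside is 94 to 128 mm below this origin, new each time, in no reading. Pressed from below the hook gives 2.5 N/mm for 3 mm, then it is rigid.
- hook_axis (a point): Fixed point on the rod's axis 94 mm below the collar's underside, just where the hook's underside would be at the shortest draw-out (it is 0 to 34 mm lower). Hook: flat foot 16 mm wide (x), 3 mm thick, pointing to +y, with an upturned lip, inner face 13.5 and outer face 16.5 mm from the axis, top 8 mm above the hook's underside. A bar lies between shaft and lip.
- stand: Dark wooden stand with steel fork, fixed. Origin on the table below the rod's place. The slot, 18 mm wide, opens to -x; prongs 10 mm thick run from x = -25 to +9 mm, 9 to 27 mm either side. Post at x = 48 to 68 mm, base 12 mm high. Lift the rod about 14 mm, draw it out to -x; hang it back the same way. The hook starts pointing to +y within 0.2 rad.
- stand_seat (a point): Point on the top face of the fork (155 mm above the table), where the rod's axis belongs when it hangs with its collar resting on the fork. Axes as the stand.
- well: Rinse well, fixed and dry: an upright box of clear plastic with steel edges, open at the top. Origin on the table under its centre, z up. Inside 56 mm along x and 72 mm along y, walls 4 mm, rim 120 mm above the table, floor 8 mm. Steel ledges inside the two x walls, tops 45 mm above the table, leave 41 mm between them along x: the carrier hangs on them by its lid.
- carrier_lid (a point): Clutch carrier, loose, about 110 to 210 g. This point is the centre of its orange lid's top face (lid 50 mm along x, 64 mm along y, 4 mm thick), 49 mm above the table at the start. Over it stands a rigid steel wire handle: a 5 mm round bar along x, underside 13 mm and top 18 mm above the lid, on two legs 16 mm to either side along x (27 mm clear between).
- carrier: The same carrier; origin at the centre of the lid's underside, z up. Below it an aluminium block 32 mm (x) by 48 mm (y), 26 mm tall. Starts with its axes along the well's within 0.03 rad. To hook: lower the rod onto the lid 26 mm to the -y side of the bar, hook pointing +y (or mirrored), feel the lid, rise until free and 2 to 3 mm more, slide under the bar, lift.
- nest: Blue assembly nest, a fixed block 100 mm along x, 110 mm along y, 36 mm tall. Origin under its centre on the table, z up. A hole 36 mm along x and 52 mm along y goes through it, with 3 mm chamfers, for the carrier's block; the carrier's lid then rests on the top face. The carrier fits either way round.
- nest_seat (a point): Centre of the hole in the nest's top face, 36 mm above the table; axes as the nest. When the carrier is seated its lid's top centre is 4 mm above this point.
- rack: Bystander, fixed: wooden rack 70 x 240 mm with orange pencil barrels up to 135 mm high, at the far side. Origin under its centre.
- housing: Bystander, loose: knurled steel clutch housing standing upright, 21 mm across, 34 mm tall. Origin under its centre.
- cap_a: Bystander, loose: chrome push cap standing upright, 18 mm across, 26 mm tall. Origin under its centre.
- cap_b: Bystander, loose: second chrome push cap, 18 mm across, 26 mm tall. Origin under its centre.
- eraser: Bystander, loose: grey rubber eraser plug standing upright, 18 mm across, 24 mm tall. Origin under its centre.
- ruler: Bystander, loose: stubby brass ruler lying flat, 25 x 120 x 4 mm, long along its y. Origin under its centre.
Mind the look-alikes: they are no part of the job. Of the things that look like the hookrod, the largest one is meant.

How it is judged:
On the way, in this order (a step that is already met when the one before it is completed fails the run):
1. the hook rod has been taken out of its fork by the gripper (horizontal distance between rod_handle and stand_seat above 0.08 m and contact force between the fingers and hookrod above 1 N), for 0.1 s.
2. the carrier hangs on the hook rod, wholly above the rim of the well (z of carrier_lid in the frame of well above 0.15 m and contact force between hookrod and carrier above 0.3 N), for 0.2 s.
3. the carrier sits in the nest, lid flat on it, and the rod is off it (horizontal distance between carrier_lid and nest_seat below 0.006 m and z of carrier_lid in the frame of nest between 0.036 and 0.043 m and angle between carrier_lid's own z axis and vertical below 0.06 rad and contact force between hookrod and carrier below 0.05 N), for 0.2 s.
At the end, for the whole second after the job is handed in: Carrier at rest in the nest: within 6 mm of the hole centre, lid top 36 to 43 mm above the nest underside, level to 0.06 rad. Rod at rest in the fork: axis within 16 mm of the seat, handle centre 32 to 40 mm above the fork, upright to 0.08 rad, not touching the carrier (all of step 3 and linear speed of each of carrier, hookrod below 0.02 m/s and horizontal distance between rod_handle and stand_seat below 0.016 m and z of rod_handle in the frame of stand_seat between 0.032 and 0.04 m and angle between rod_handle's own z axis and vertical below 0.08 rad).
It fails at once if the rod pressed or pulled on the carrier or the well with more than 15 N (contact force between hookrod and carrier above 15 N or contact force between hookrod and well above 15 N).
It fails at once if the carrier was jammed or dropped on the nest with more than 20 N (contact force between carrier and nest above 20 N).
It fails at once if the fingers touched the carrier (contact force between the fingers and carrier above 0.3 N).
It fails at once if the rack was struck (contact force between anything else and rack above 5 N).
It fails at once if a bystander was moved by more than 20 mm (distance of any of housing, cap_a, cap_b, eraser, ruler from where it was at the start of the episode above 0.02 m).
It also fails if it takes over 72 s, if anything falls off the work surface, if the arm or the gripper's body presses on something with over 40 N, if the wrist force passes 120 N, or if a joint passes its speed limit or range.

## Robot

A 6-joint arm with a two-finger parallel gripper is mounted at the origin on the work surface. World frame = base frame: x ahead of the robot, y to its left, z up, the work surface at z = 0. Lengths are in m, angles in rad, forces in N, time in s.
With the tool pointing down it reaches from about 0.35 to 0.775 m from the base axis. Payload 5.5 kg.
Tool frame: the origin (TCP) lies on the centre line of the jaws, within the pads' length; the fingertips stand 11 mm ahead of it and the grasp point (between the pads) lies 8 mm behind it (env.tip_extent is the distance from the TCP to the fingertips, in m); z points along the fingers, y is the line along which they close (so a half turn about z gives the same grasp; the last joint's range is limited). The gripper opens to 85 mm and grips with 20 to 120 N. Pads are 22 mm wide; open, the fingers measure 114 mm over their backs; the gripper's body (76 mm by 85 mm) begins 54 mm behind the grasp point. The pads swing forward as they close: fully open they stand 13 mm farther back than shut.
Start: joints at [1.116, 0.313, 0.046, 1.304, 0, 1.431], TCP at [0.178, 0.547, 0.242] pointing down, gripper open.
Joint ranges: [-2.76, 2.76], [-0.86, 1.69], [-1.03, 1.26], [-2.2, 2.34], [-1.47, 1.5], [-3.14, 3.14]. Speed limits (rad/s): [2.57, 2.57, 3.14, 3.14, 3.14, 3.14].

## Interface

Orientations are given as a unit quaternion [w, x, y, z].
In Python, from workcell import env gives the robot as it stands.
- The arm moves only by the shell command python3 -m jog 'ROWS' [FORCE]. ROWS is JSON, a list of rows, each a list of 5 numbers: the gripper's target within -1 to 1 (shut at 1, half-way at 0, fully open at -1), then the shift along the tool's x, y, z in m, then the turn about the tool's z in degrees. In form: [[fingers, tx, ty, tz, turn], ...]. A call has 1 to 5 rows; each row shifts and turns the commanded pose from where the row before left it, along the tool's axes as they then stand; what a row does not reach is not made up. A row lasts 1/12 s, in which the tool goes at most 41.7 mm and 7.16 degrees, less where a joint would pass 70% of its speed; a pose out of reach is approached as far as the arm can. A call is refused whole if a number of a shift passes 0.0417 or a number of a turn 7.16, either way. A call with a gripper value outside its range is refused whole. The fingers move at their own pace and stop on an object; FORCE is the grip in N (left out, the last holds). Time passes only in rows, so rows that do not move let the fingers close. It gives the time, the measured TCP pose, the force, the opening and the grip force at its end, in the units of the state.
- env.get_state(): the state, without advancing time (a new reading comes with each control period).
- env.read_camera(name): name is "scene" or "side" or "wrist"; returns a dict with "img" (480x640x3 uint8, red, green, blue), "fov_y" (degrees; the focal length in pixels is half the picture's height over the tangent of half this angle, whatever the lens; pixels are square), "cx", "cy" (the principal point, pixels), "T" (4x4, takes a point from camera to world coordinates). Camera axes: x right, y up, looking along -z (the intrinsics and any distortion apply to the point x, -y, -z); pixel columns grow to the right and rows downward; lengths in m; the calibration is good to about 2 mm. The wrist camera is an equidistant fisheye: a pixel r from the principal point sees the ray r / f radians off the axis. A picture is of the moment at which its call begins. There is no depth.
- env.hand_in(): hands the job in; it is judged then, once.
The state is a dict: "clock": time; "joint_pos": joint angles; "qvel": joint speeds; "tau": joint torques, N m; "tcp_pos": TCP position; "orientation": TCP orientation; "wrist_force": force on the tool from outside, world axes, zero at the start; "ft_torque": the same for the moment, N m; "finger_gap": finger opening in m; "grip_force": force on a finger pad.
Only numpy, scipy, OpenCV 4.12 (cv2) and the standard library are available. Lean on these libraries where they do the work, as an engineer would, in place of code of your own. Each camera call takes 0.05 s, during which the arm holds its last target. There are 200 camera calls.

## Working session

There is one attempt and no reset: what is moved stays moved. The work goes in short steps, Python scripts to look and compute and a shell command to move; the robot and the scene stay as the last step left them, time stands still between calls to the robot, and variables do not carry over. Pictures are saved under pics/ and viewed, at most 10 in all, crops included, and the job is handed in when it is done.

```bash
mkdir -p pics; ls
cat > h.py <<'E'
import numpy as np, cv2
from workcell import env
def grab(n):
    c=env.read_camera(n); c['f']=240/np.tan(np.radians(c['fov_y'])/2); return c
def ray(c,u,v,fish=False):
    x=(u-c['cx']);y=(v-c['cy'])
    if fish:
        r=np.hypot(x,y)+1e-9;t=r/c['f'];d=np.array([np.sin(t)*x/r,-np.sin(t)*y/r,-np.cos(t)])
    else: d=np.array([x/c['f'],-y/c['f'],-1.])
    T=np.array(c['T']);return T[:3,3],T[:3,:3]@d
def onz(c,u,v,z,fish=False):
    o,d=ray(c,u,v,fish);return o+d*(z-o[2])/d[2]
def proj(c,p):
    T=np.array(c['T']);q=T[:3,:3].T@(np.array(p)-T[:3,3]);return c['cx']+c['f']*q[0]/-q[2],c['cy']-c['f']*q[1]/-q[2]
E
python3 - <<'E'
from h import *
for n in ['scene','side','wrist']:
    c=grab(n);cv2.imwrite(f'pics/{n}0.png',c['img'][:,:,::-1]);print(n,c['f'],c['cx'],c['cy'],np.round(c['T'],3).tolist(),[k for k in c])
print(env.get_state())
E
```

```text
pics
scene 579.7631183503084 319.68932594353936 239.61273438826615 [[-0.686, -0.42, 0.594, 1.394], [0.727, -0.409, 0.552, 0.68], [0.011, 0.81, 0.586, 0.926], [0.0, 0.0, 0.0, 1.0]] ['img', 'fov_y', 'cx', 'cy', 'T', 'f']
side 573.9895607453498 325.9575591172122 230.9648616925413 [[0.871, 0.252, -0.421, 0.13], [-0.491, 0.429, -0.758, -0.925], [-0.011, 0.868, 0.497, 0.707], [0.0, 0.0, 0.0, 1.0]] ['img', 'fov_y', 'cx', 'cy', 'T', 'f']
wrist 371.64829954431775 314.8508916096052 237.58941506937757 [[0.311, -0.909, -0.278, 0.107], [0.95, 0.297, 0.092, 0.57], [-0.001, -0.292, 0.956, 0.373], [0.0, 0.0, 0.0, 1.0]] ['img', 'fov_y', 'cx', 'cy', 'T', 'f']
{'clock': 0.15, 'joint_pos': array([ 1.11639503e+00,  3.13830998e-01,  4.52424381e-02,  1.30360775e+00,
       -3.90242032e-05,  1.43118194e+00]), 'qvel': array([ 0.00016068, -0.00181875,  0.00486397,  0.00075838,  0.00043903,
       -0.00024348]), 'tau': array([ 2.14856926e-03, -4.81063235e+01,  2.98815554e+01,  1.38625476e-02,
       -1.35090154e-04, -9.01182062e-07]), 'tcp_pos': array([0.17789141, 0.54640021, 0.24161297]), 'orientation': array([-1.86201525e-04,  1.56744364e-01,  9.87638959e-01, -6.75052304e-04]), 'wrist_force': array([-0.47641571,  0.37289907,  0.55925714]), 'ft_torque': array([-0.00247397,  0.0660242 , -0.01507788]), 'grip_force': 0.0, 'finger_gap': 0.08513075831780491}
```

View pics/scene0.png

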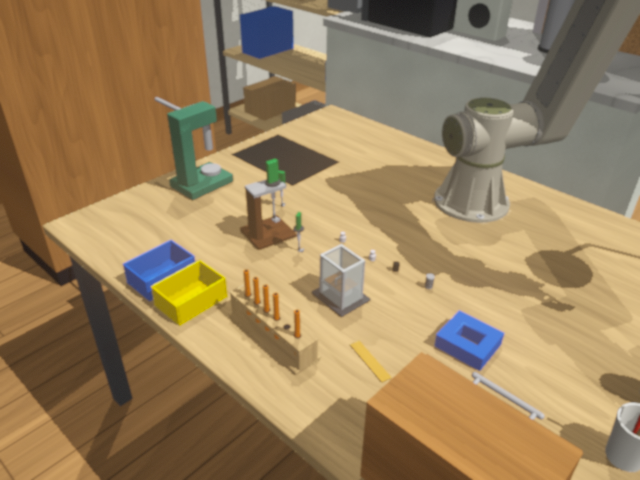

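View pics/side0.png

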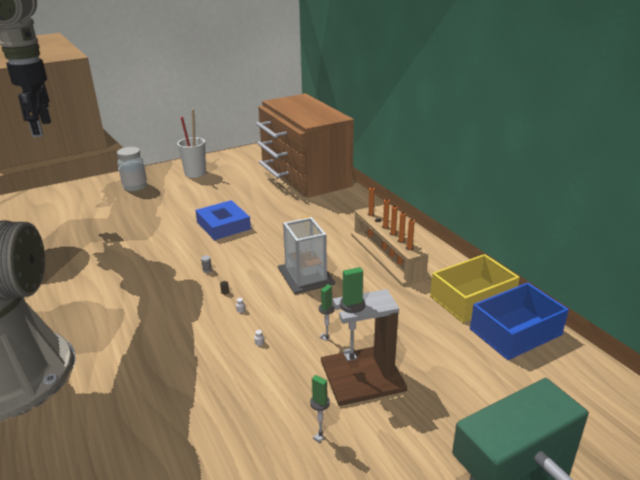

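The scene view shows the rod's big handle at (272,172) in its fork, the well at (342,278) and the nest at (470,340). In the side view these are at (352,288), (305,255) and (223,220). The small green rods are look-alikes.

```bash
cat > m.py <<'E'
from h import *
def tri(a,pa,b,pb):
    o1,d1=ray(a,*pa);o2,d2=ray(b,*pb)
    s=np.linalg.lstsq(np.c_[d1,-d2],o2-o1,rcond=None)[0]
    p,q=o1+s[0]*d1,o2+s[1]*d2
    return np.round((p+q)/2,4),round(np.linalg.norm(p-q),4)
def comps(c,lo,hi,mina=40):
    h=cv2.cvtColor(c['img'],cv2.COLOR_RGB2HSV);m=cv2.inRange(h,lo,hi)
    n,l,s,ct=cv2.connectedComponentsWithStats(m)
    return [(s[i].tolist(),ct[i].round(1).tolist()) for i in range(1,n) if s[i][4]>=mina],l
E
python3 - <<'E'
from m import *
S=grab('scene');D=grab('side')
for c,n in((S,'scene'),(D,'side')):
    print(n,'green',[x for x in comps(c,(45,120,60),(75,255,255))[0]])
    print('blue',comps(c,(105,120,60),(125,255,255),200)[0])
    print('orange',comps(c,(5,60,60),(14,255,255),10)[0][:0])
a=cv2.resize(S['img'][150:370,230:510],None,fx=2.85,fy=2.85,interpolation=cv2.INTER_CUBIC)[:,:,::-1]
b=cv2.resize(D['img'][190:400,190:430],None,fx=2.85,fy=2.85,interpolation=cv2.INTER_CUBIC)[:,:,::-1]
cv2.imwrite('pics/sc.png',a[:600]);cv2.imwrite('pics/dc.png',b[:600])
E
```

```text
scene green [([267, 159, 17, 23, 208], [273.1, 169.9])]
blue [([241, 7, 52, 50, 2120], [266.5, 31.3]), ([125, 242, 68, 55, 1395], [154.8, 265.4]), ([438, 312, 65, 55, 1537], [471.4, 336.4])]
orange []
side green [([344, 269, 18, 6, 56], [352.3, 271.2]), ([314, 377, 12, 7, 40], [319.2, 379.9])]
blue [([196, 201, 53, 37, 1281], [222.5, 218.6]), ([471, 283, 97, 76, 4798], [518.3, 319.5])]
orange []
```

View pics/sc.png

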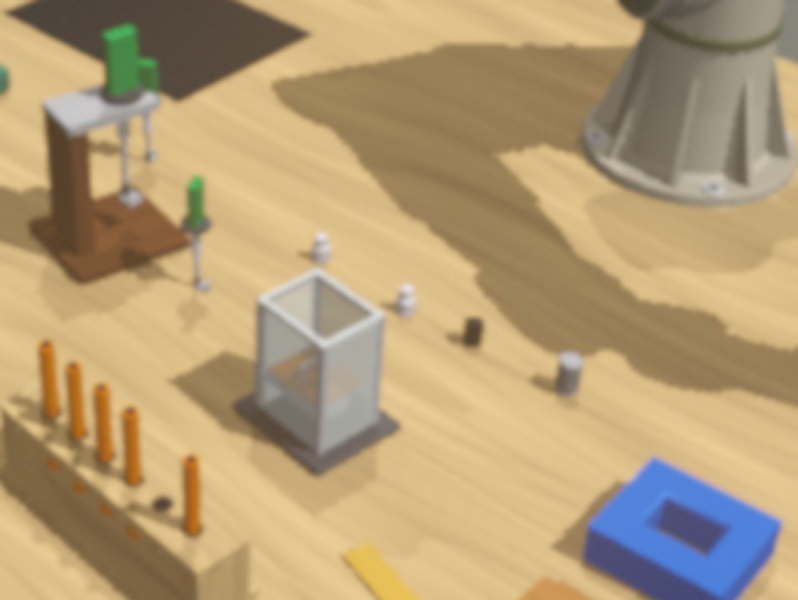

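View pics/dc.png

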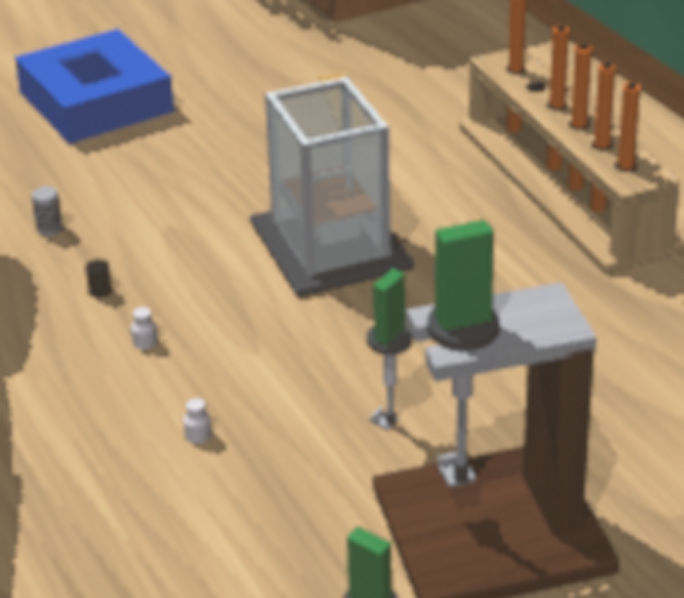

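Run:
```python
from m import *
S=grab('scene');D=grab('side')
s=lambda p:(230+(p[0]+.5)/2.85-.5,150+(p[1]+.5)/2.85-.5)
d=lambda p:(190+(p[0]+.5)/2.85-.5,190+(p[1]+.5)/2.85-.5)
def rep(name,z,sp,dp):
    for n,c,P,f in(('S',S,sp,s),('D',D,dp,d)):
        X=np.array([onz(c,*f(p),z)[:2] for p in P]);
        e=np.diff(np.r_[X,X[:1]],axis=0)
        print(name,n,X.round(3).tolist(),'c',X.mean(0).round(4),'len',np.linalg.norm(e,axis=1).round(3),'ang',np.degrees(np.arctan2(e[:,1],e[:,0])).round(1))
rep('well',.12,[(318,270),(383,318),(322,348),(259,300)],[(345,78),(387,127),(303,143),(266,94)])
rep('nest',.036,[(655,460),(778,522),(720,595),(588,528)],[(117,31),(171,75),(73,106),(18,65)])
rep('hole',.036,[(662,498),(730,530),(712,554),(645,522)],[(93,47),(122,68),(88,84),(60,65)])
rep('fork',.155,[(45,108),(70,132),(160,102),(140,88)],[(408,310),(427,352),(594,340),(567,285)])
print('handle',tri(S,s((121,62)),D,d((465,275))))
print('small',tri(S,s((148,75)),D,d((388,306))),tri(S,s((196,203)),D,d((388,306))))
for p in[(121,62)]:
  print(onz(S,*s(p),.191),onz(D,*d((465,275)),.191))
for n,p in dict(h=(569,392),e=(473,345),a=(406,312),b=(321,258)).items(): print(n,onz(S,*s(p),0).round(3))
print('rack',[onz(S,*s(p),.05).round(3).tolist() for p in[(2,415),(248,545)]])
```

```text
well S [[0.556, -0.029], [0.568, 0.05], [0.63, 0.04], [0.619, -0.036]] c [0.5934 0.0062] len [0.081 0.063 0.078 0.064] ang [ 81.4  -8.9 -97.8 173.7]
well D [[0.629, 0.039], [0.62, -0.041], [0.558, -0.03], [0.566, 0.047]] c [0.5933 0.0038] len [0.081 0.063 0.078 0.063] ang [-96.2 170.5  83.8  -7.1]
nest S [[0.472, 0.255], [0.467, 0.36], [0.562, 0.366], [0.572, 0.26]] c [0.5182 0.3102] len [0.105 0.096 0.107 0.1  ] ang [  93.2    4.   -84.7 -177.5]
nest D [[0.563, 0.363], [0.573, 0.259], [0.48, 0.25], [0.464, 0.344]] c [0.5199 0.3039] len [0.104 0.093 0.096 0.101] ang [ -84.8 -174.4   99.9   10.3]
hole S [[0.505, 0.282], [0.499, 0.338], [0.53, 0.341], [0.537, 0.287]] c [0.5179 0.312 ] len [0.056 0.031 0.054 0.032] ang [  96.3    5.8  -83.5 -171.4]
hole D [[0.533, 0.344], [0.541, 0.293], [0.505, 0.28], [0.496, 0.326]] c [0.5184 0.3105] len [0.052 0.038 0.047 0.041] ang [ -81.4 -160.7  101.1   25.7]
fork S [[0.58, -0.341], [0.591, -0.294], [0.499, -0.274], [0.495, -0.306]] c [ 0.5412 -0.3037] len [0.049 0.094 0.032 0.092] ang [ 76.1 168.1 -98.5 -22.5]
fork D [[0.5, -0.278], [0.49, -0.316], [0.575, -0.353], [0.591, -0.304]] c [ 0.5392 -0.3129] len [0.039 0.092 0.052 0.094] ang [-104.8  -23.6   71.5  164.5]
handle (array([ 0.5179, -0.3071,  0.1908]), np.float64(0.0034))
small (array([ 0.486 , -0.2943,  0.1716]), np.float64(0.013)) (array([ 0.5313, -0.1977,  0.0951]), np.float64(0.0015))
[ 0.51655363 -0.30603427  0.191     ] [ 0.51886861 -0.30860607  0.191     ]
h [0.413 0.138 0.   ]
e [0.419 0.039 0.   ]
a [ 0.424 -0.034  0.   ]
b [ 0.415 -0.146  0.   ]
rack [[0.805, -0.142, 0.05], [0.772, 0.097, 0.05]]
```

```bash
J="python3 -m jog"
python3 -m jog '[[-1,-0.021,-0.025,-0.02,0],[-1,-0.021,-0.025,-0.02,0],[-1,-0.021,-0.025,-0.02,0],[-1,-0.021,-0.025,0,0],[-1,-0.021,-0.025,0,0]]' >/dev/null
for i in 1; do :; done
python3 -m jog '[[-1,-0.021,-0.025,0,0],[-1,-0.021,-0.025,0,0],[-1,-0.021,-0.025,0,0],[-1,-0.021,-0.025,0,0],[-1,-0.021,-0.025,0,0]]'
python3 -m jog '[[-1,-0.021,-0.025,0,0],[-1,-0.021,-0.025,0,0],[-1,-0.021,-0.025,0,0],[-1,-0.021,-0.025,0,0],[-1,-0.021,-0.025,0,0]]'
python3 -m jog '[[-1,-0.021,-0.025,0,0],[-1,-0.021,-0.025,0,0],[-1,-0.021,-0.025,0,0],[-1,-0.021,-0.025,0,0],[-1,-0.021,-0.025,0,0]]'
python3 -m jog '[[-1,-0.021,-0.025,0,0],[-1,-0.021,-0.025,0,0],[-1,-0.021,-0.025,0,0],[-1,-0.021,-0.025,0,0],[-1,-0.021,-0.025,0,0]]'
python3 -m jog '[[-1,-0.021,-0.025,0,0],[-1,-0.021,-0.025,0,0],[-1,-0.021,-0.025,0,0],[-1,0,0,0,0],[-1,0,0,0,0]]'
python3 - <<'E'
from h import *
c=grab('wrist');cv2.imwrite('pics/w1.png',c['img'][:,:,::-1]);print(env.get_state())
E
```

```text
clock: 1.18
tcp_pos: [0.3005, 0.2426, 0.3025]
orientation: [0.0, 0.157, 0.988, 0.0]
wrist_force: [0.7, 1.0, -1.1]
finger_gap: 0.0853
grip_force: 0.0
clock: 1.6
tcp_pos: [0.3617, 0.0911, 0.3026]
orientation: [0.001, 0.157, 0.988, 0.0]
wrist_force: [0.5, 0.0, -0.3]
finger_gap: 0.0852
grip_force: 0.0
clock: 2.02
tcp_pos: [0.4229, -0.0604, 0.3025]
orientation: [0.0, 0.157, 0.988, 0.0]
wrist_force: [0.7, 0.8, -0.3]
finger_gap: 0.0857
grip_force: 0.0
clock: 2.43
tcp_pos: [0.484, -0.2118, 0.3023]
orientation: [0.0, 0.157, 0.988, 0.0]
wrist_force: [0.2, -0.3, 0.3]
finger_gap: 0.0852
grip_force: 0.0
clock: 2.85
tcp_pos: [0.5205, -0.3024, 0.3009]
orientation: [-0.001, 0.158, 0.987, 0.001]
wrist_force: [0.4, -1.0, -0.6]
finger_gap: 0.085
grip_force: 0.0
{'clock': 2.9, 'joint_pos': array([-6.58476405e-01,  3.61505710e-01,  2.57934087e-01,  1.46902251e+00,
        2.76496776e-04, -3.42646766e-01]), 'qvel': array([ 0.0216879 , -0.03497516, -0.01960778,  0.00604888,  0.00239785,
        0.00080716]), 'tau': array([-9.11899209e-01, -4.96748936e+01,  3.04316854e+01, -2.24060481e-01,
       -4.87759814e-02, -1.05042954e-02]), 'tcp_pos': array([ 0.52012949, -0.30115832,  0.30145289]), 'orientation': array([-7.22270916e-04,  1.57259372e-01,  9.87556916e-01,  5.52686738e-04]), 'wrist_force': array([-0.1804754 ,  0.68338946, -0.17268654]), 'ft_torque': array([ 0.03057329, -0.00205226,  0.05739415]), 'grip_force': 0.0, 'finger_gap': 0.08576428510206811}
```

View pics/w1.png

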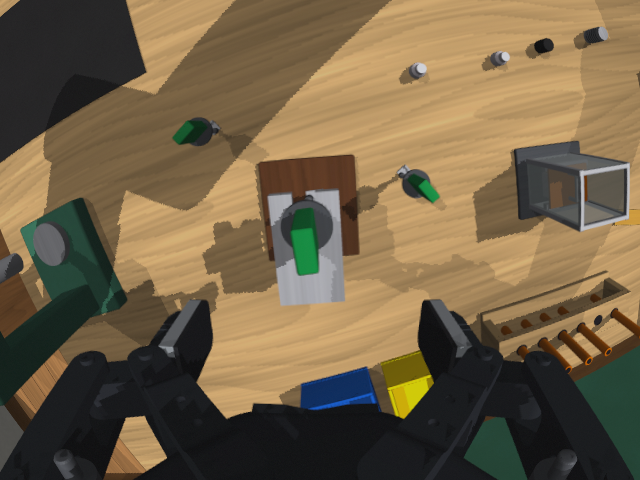

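The wrist view shows the rod's handle at (305,245) with the collar at (306,225) in the fork, slot opening up the image. The well is at (590,190). I'll get the handle's top face, the fork edges and the well rim numerically.

Run:
```python
from h import *
c=grab('wrist');im=c['img'];h=cv2.cvtColor(im,cv2.COLOR_RGB2HSV)
np.save('T1.npy',c['T'])
print(h[204:282:4,303].tolist())
w=im[150:320,240:370];cv2.imwrite('pics/w1c.png',cv2.resize(w,None,fx=3.5,fy=3.5,interpolation=cv2.INTER_CUBIC)[:,:,::-1])
w=im[120:250,500:640];cv2.imwrite('pics/w1d.png',cv2.resize(w,None,fx=3.5,fy=3.5,interpolation=cv2.INTER_CUBIC)[:,:,::-1])
a=cv2.imread('pics/w1c.png');b=cv2.imread('pics/w1d.png')
print(a.shape,b.shape)
k=np.zeros((595,800,3),np.uint8);k[:595,:455]=a;k[:455,455:]=b[:,:345];cv2.imwrite('pics/wk.png',k)
```

```text
[[110, 19, 81], [110, 19, 81], [71, 191, 72], [71, 198, 72], [71, 198, 72], [70, 187, 75], [70, 189, 62], [71, 209, 139], [71, 208, 141], [71, 210, 141], [71, 208, 141], [71, 210, 141], [71, 211, 140], [71, 206, 140], [71, 213, 139], [71, 209, 140], [71, 211, 140], [71, 211, 140], [115, 9, 172], [120, 7, 171]]
(595, 455, 3) (455, 490, 3)
```

View pics/wk.png

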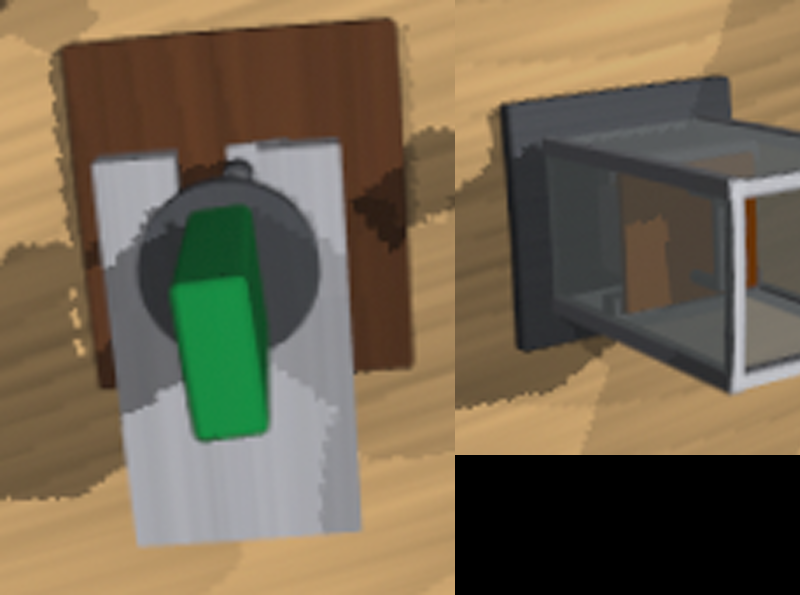

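Handle top-face corners in the left crop are (172,287), (246,277), (269,432) and (196,440). The fork's outer corners are (93,160), (342,141), (361,530) and (138,545).

Run:
```python
from h import *
c=grab('wrist');print(np.abs(np.array(c['T'])-np.load('T1.npy')).max())
def q(P,z,ox,oy):
    X=np.array([onz(c,ox+(u+.5)/3.5-.5,oy+(v+.5)/3.5-.5,z,True)[:2] for u,v in P]);e=np.diff(np.r_[X,X[:1]],axis=0)
    print(X.round(4).tolist(),'c',X.mean(0).round(4),'len',np.linalg.norm(e,axis=1).round(4),'ang',np.degrees(np.arctan2(e[:,1],e[:,0])).round(1));return X
q([(172,287),(246,277),(269,432),(196,440)],.221,240,150)
X=q([(93,160),(342,141),(361,530),(138,545)],.155,240,150)
q([(172,287),(246,277)],.221,240,150)
q([(139,268),(320,268),(230,180),(230,353)],.161,240,150)
q([(735-455,183),(733-455,388)],.12,500,120)
s=env.get_state();print(s['tcp_pos'],s['orientation'],s['joint_pos'][5])
```

```text
0.0009583061255526992
[[0.5024, -0.3111], [0.5047, -0.2986], [0.5329, -0.3036], [0.5304, -0.3164]] c [ 0.5176 -0.3074] len [0.0127 0.0287 0.013  0.0284] ang [  79.8  -10.2 -101.3  169.2]
[[0.4863, -0.3285], [0.4993, -0.2757], [0.59, -0.2987], [0.5773, -0.3509]] c [ 0.5382 -0.3135] len [0.0544 0.0936 0.0537 0.0937] ang [  76.1  -14.3 -103.7  166.2]
[[0.5024, -0.3111], [0.5047, -0.2986]] c [ 0.5036 -0.3048] len [0.0127 0.0127] ang [  79.8 -100.2]
[[0.5112, -0.326], [0.5235, -0.2886], [0.4989, -0.301], [0.5359, -0.3134]] c [ 0.5174 -0.3072] len [0.0394 0.0275 0.039  0.0277] ang [  71.8 -153.2  -18.5 -152.9]
[[0.5576, -0.0292], [0.62, -0.0379]] c [ 0.5888 -0.0336] len [0.063 0.063] ang [ -7.9 172.1]
[ 0.52006967 -0.29994289  0.30244753] [-1.66426953e-04  1.56469022e-01  9.87682820e-01  2.52713235e-04] -0.3426966134000435
```

```bash
python3 -m jog '[[-0.4,0,-0.0078,0,-3.75],[-0.4,0,0,0,-3.75],[-0.4,0,0,0.025,0],[-0.4,0,0,0.025,0],[-0.4,0,0,0.025,0]]'
python3 -m jog '[[-0.4,0,0,0.02,0],[-0.4,0,0,0.015,0],[-0.4,0,0,0.0095,0],[-0.4,0,0,0,0],[-0.4,0,0,0,0]]'
python3 - <<'E'
from h import *
print(env.get_state()['tcp_pos'],env.get_state()['orientation'])
E
```

```text
clock: 3.42
tcp_pos: [0.5182, -0.3071, 0.2279]
orientation: [0.001, 0.091, 0.996, -0.001]
wrist_force: [-0.0, -0.9, -0.5]
finger_gap: 0.0598
grip_force: 0.0
clock: 3.83
tcp_pos: [0.518, -0.3075, 0.1834]
orientation: [0.0, 0.091, 0.996, -0.0]
wrist_force: [0.5, -0.3, 0.4]
finger_gap: 0.0597
grip_force: 0.0
[ 0.51800173 -0.30752676  0.18343693] [ 1.16644261e-04  9.13476063e-02  9.95819060e-01 -1.44420850e-05]
```

```bash
python3 -m jog '[[1,0,0,0,0],[1,0,0,0,0],[1,0,0,0,0],[1,0,0,0,0],[1,0,0,0,0]]' 80
python3 -m jog '[[1,0,0,0,0],[1,0,0,-0.004,0],[1,0,0,-0.006,0],[1,0,0,-0.006,0],[1,0,0,0,0]]'
python3 -m jog '[[1,0.015,0.001,0,0],[1,0.02,0.0012,0,0],[1,0.02,0.0012,0,0],[1,0.02,0.0012,0,0],[1,0.015,0.001,0,0]]'
python3 - <<'E'
from h import *
c=grab('scene');cv2.imwrite('pics/s2.png',c['img'][:,:,::-1]);w=grab('wrist');cv2.imwrite('pics/w2.png',w['img'][:,:,::-1]);s=env.get_state();print(s['tcp_pos'],s['wrist_force'],s['ft_torque'])
E
```

```text
clock: 4.25
tcp_pos: [0.5185, -0.3087, 0.1839]
orientation: [0.001, 0.092, 0.996, -0.0]
wrist_force: [-0.6, 0.1, 4.6]
finger_gap: 0.0129
grip_force: 78.6
clock: 4.67
tcp_pos: [0.5184, -0.3087, 0.2001]
orientation: [0.001, 0.092, 0.996, -0.0]
wrist_force: [0.9, -0.7, -0.9]
finger_gap: 0.0137
grip_force: 77.8
clock: 5.08
tcp_pos: [0.4291, -0.2857, 0.1986]
orientation: [-0.0, 0.092, 0.996, 0.0]
wrist_force: [0.2, 0.4, -1.2]
finger_gap: 0.0132
grip_force: 77.8
[ 0.42859837 -0.28543575  0.19886824] [ 0.23094277 -0.16266884 -1.05623579] [-0.01569974 -0.00652076 -0.00810865]
```

```bash
python3 -m jog '[[1,0,0,-0.03,-2.6],[1,0,0,-0.03,0],[1,0,0,-0.03,0],[1,0,0,-0.03,0],[1,-0.01,0.015,0,0]]'
python3 -m jog '[[1,-0.018,0.029,0,0],[1,-0.018,0.029,0,0],[1,-0.018,0.029,0,0],[1,-0.018,0.029,0,0],[1,-0.018,0.029,0,0]]'
python3 -m jog '[[1,-0.018,0.029,0,0],[1,-0.018,0.029,0,0],[1,-0.018,0.029,0,0],[1,-0.018,0.029,0,0],[1,-0.018,0.029,0,0]]'
python3 -m jog '[[1,-0.0087,0.0056,0,0],[1,0,0,0,0],[1,0,0,0,0],[1,0,0,0,0]]'
python3 - <<'E'
from h import *
w=grab('wrist');w['st']=env.get_state();np.save('w3.npy',w,allow_pickle=True);cv2.imwrite('pics/w3.png',w['img'][:,:,::-1]);c=grab('side')
np.save('d3.npy',c,allow_pickle=True)
s=env.get_state();print(s['tcp_pos'],s['wrist_force'],s['orientation'])
E
```

```text
clock: 5.6
tcp_pos: [0.4441, -0.2761, 0.3252]
orientation: [0.004, 0.071, 0.997, -0.004]
wrist_force: [1.0, -0.7, -0.8]
finger_gap: 0.0131
grip_force: 78.4
clock: 6.02
tcp_pos: [0.5535, -0.1404, 0.3188]
orientation: [0.001, 0.069, 0.998, -0.0]
wrist_force: [-0.1, -0.6, -1.2]
finger_gap: 0.0126
grip_force: 78.3
clock: 6.43
tcp_pos: [0.6626, -0.0087, 0.3185]
orientation: [0.0, 0.069, 0.998, 0.0]
wrist_force: [0.0, -1.3, -0.9]
finger_gap: 0.0131
grip_force: 78.3
clock: 6.77
tcp_pos: [0.6701, -0.0066, 0.3185]
orientation: [-0.0, 0.069, 0.998, -0.0]
wrist_force: [0.3, -0.1, -1.5]
finger_gap: 0.0131
grip_force: 78.4
[ 0.66976728 -0.0071322   0.31913516] [-0.06899844  0.21329827 -1.19374896] [ 9.09005029e-05  6.98919508e-02  9.97554562e-01 -4.31808999e-05]
```

View pics/w3.png

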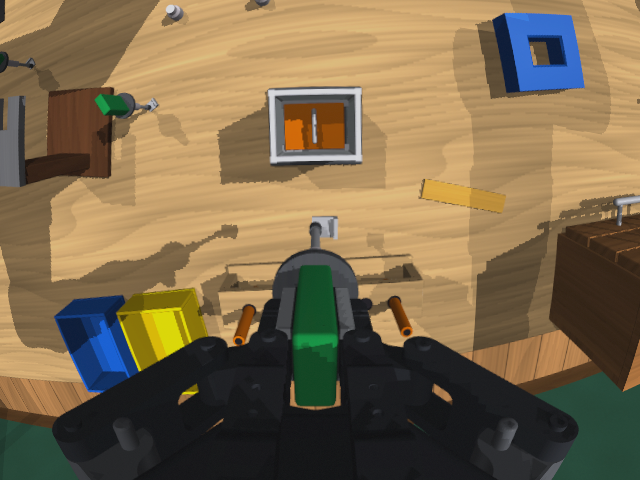

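The well is at (315,126) with the orange lid at (315,126) and the bar at (314,125). The hook is at (325,228) pointing right (+y), and the nest is at (540,52). I'll zoom in.

Run:
```python
import numpy as np,cv2
im=cv2.imread('pics/w3.png')
k=np.zeros((600,800,3),np.uint8)
def z(x,y,w,h,f):return cv2.resize(im[y:y+h,x:x+w],None,fx=f,fy=f,interpolation=cv2.INTER_CUBIC)
k[:400,:480]=z(265,85,120,100,4)[:400,:480]   # well 4x
k[:400,480:]=z(490,8,107,134,3)[:400,:320]    # nest 3x at (480,0)
k[400:,:320]=z(290,205,80,50,4)               # hook 4x at (0,400)
cv2.imwrite('pics/k3.png',k)
```

```text
(no output)
```

View pics/k3.png

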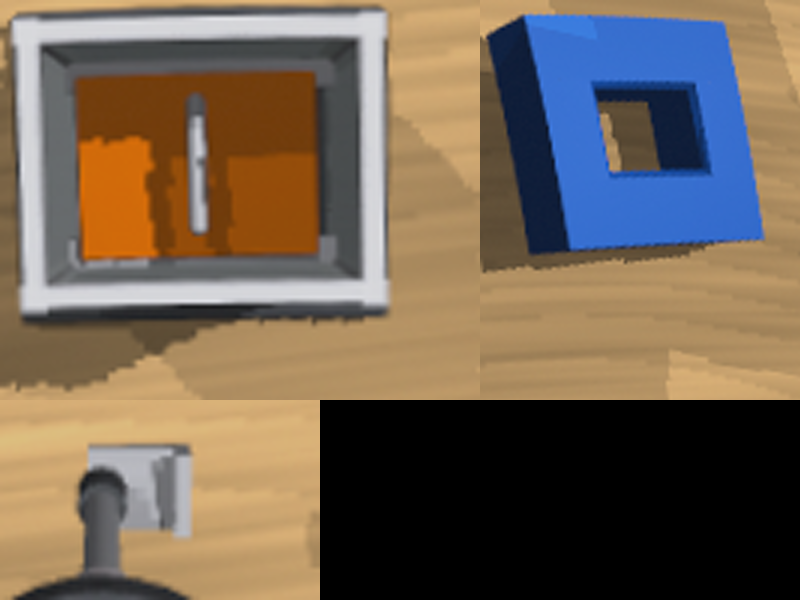

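Crop readings: the lid's corners are (77,80), (315,70), (318,254) and (84,260), and the bar runs from (195,95) to (200,232). The nest's top corners are (525,15), (725,22), (764,238) and (568,250); the lip edge runs (190,447) to (190,537).

Run:
```python
from h import *
c=np.load('w3.npy',allow_pickle=True).item()
def q(n,P,z,ox,oy,f,sx=0,sy=0):
    X=np.array([onz(c,ox+(u-sx+.5)/f-.5,oy+(v-sy+.5)/f-.5,z,True)[:2] for u,v in P]);e=np.diff(np.r_[X,X[:1]],axis=0)
    print(n,X.round(4).tolist(),'c',X.mean(0).round(4),'len',np.linalg.norm(e,axis=1).round(4),'ang',np.degrees(np.arctan2(e[:,1],e[:,0])).round(1));return X
q('rim',[(13,14),(386,10),(389,314),(22,319)],.12,265,85,4)
q('lid',[(77,80),(315,70),(318,254),(84,260)],.049,265,85,4)
q('bar',[(195,95),(200,232)],.067,265,85,4)
q('nest',[(525,15),(725,22),(764,238),(568,250)],.036,490,8,3,480)
q('hole',[(594,82),(696,82),(712,174),(610,178)],.036,490,8,3,480)
T=np.array(c['T']);print(T.round(4))
for z in(.165,.175,.185,.195,.205): 
    q(f'lip{z}',[(190,447),(190,537)],z,290,205,4,0,400)
    q('shaft',[(101,480)],z-.004,290,205,4,0,400)
s=c['st'];print(s['tcp_pos'])
```

```text
rim [[0.5551, -0.032], [0.5657, 0.0488], [0.6332, 0.0407], [0.623, -0.0404]] c [0.5942 0.0043] len [0.0814 0.0681 0.0817 0.0683] ang [ 82.6  -6.8 -97.2 173. ]
lid [[0.5669, -0.0254], [0.5731, 0.0374], [0.6226, 0.0316], [0.6154, -0.0307]] c [0.5945 0.0032] len [0.0631 0.0498 0.0628 0.0488] ang [ 84.4  -6.7 -96.6 173.7]
bar [[0.5766, 0.0049], [0.6117, 0.0012]] c [0.5942 0.0031] len [0.0353 0.0353] ang [ -6. 174.]
nest [[0.4728, 0.252], [0.4662, 0.3617], [0.5654, 0.3671], [0.5725, 0.2563]] c [0.5192 0.3093] len [0.1099 0.0994 0.1111 0.0997] ang [  93.5    3.1  -86.4 -177.6]
hole [[0.5006, 0.2809], [0.4966, 0.3376], [0.5379, 0.3393], [0.5419, 0.282]] c [0.5192 0.3099] len [0.0568 0.0414 0.0574 0.0414] ang [  94.     2.3  -86.  -178.5]
[[ 1.399e-01 -9.470e-01 -2.893e-01  5.962e-01]
 [ 9.902e-01  1.337e-01  4.100e-02  3.700e-03]
 [-2.000e-04 -2.922e-01  9.564e-01  4.500e-01]
 [ 0.000e+00  0.000e+00  0.000e+00  1.000e+00]]
lip0.165 [[0.6675, 0.0113], [0.686, 0.009]] c [0.6768 0.0102] len [0.0186 0.0186] ang [ -7.1 172.9]
shaft [[0.6728, -0.0072]] c [ 0.6728 -0.0072] len [0.] ang [0.]
lip0.175 [[0.665, 0.0111], [0.6828, 0.0089]] c [0.6739 0.01  ] len [0.0179 0.0179] ang [ -7.1 172.9]
shaft [[0.6702, -0.0068]] c [ 0.6702 -0.0068] len [0.] ang [0.]
lip0.185 [[0.6625, 0.0108], [0.6797, 0.0087]] c [0.6711 0.0097] len [0.0173 0.0173] ang [ -7.1 172.9]
shaft [[0.6675, -0.0064]] c [ 0.6675 -0.0064] len [0.] ang [0.]
lip0.195 [[0.66, 0.0105], [0.6765, 0.0085]] c [0.6683 0.0095] len [0.0166 0.0166] ang [ -7.1 172.9]
shaft [[0.6649, -0.006]] c [ 0.6649 -0.006 ] len [0.] ang [0.]
lip0.205 [[0.6575, 0.0103], [0.6734, 0.0083]] c [0.6655 0.0093] len [0.016 0.016] ang [ -7.1 172.9]
shaft [[0.6622, -0.0056]] c [ 0.6622 -0.0056] len [0.] ang [0.]
[ 0.66988227 -0.00693209  0.31885827]
```

```bash
python3 -m jog '[[1,0.015,-0.0047,0,-1.6],[1,0.0203,-0.0062,0,0],[1,0.0203,-0.0062,0,0],[1,0.0203,-0.0062,0,0],[1,0,0,0,0]]' >/dev/null
python3 -m jog '[[1,0,0,0,0],[1,0,0,0,0]]'
python3 - <<'E'
from h import *
c=np.array([.5943,.0032]);a=np.radians(83.6);y=np.array([np.cos(a),np.sin(a)]);x=np.array([y[1],-y[0]])
s=env.get_state();d=s['tcp_pos'][:2]-c;q=s['orientation'];print('carrier frame',d@x,d@y,s['tcp_pos'],np.degrees(np.arctan2(q[2]**2-q[1]**2,2*q[1]*q[2])))
w=grab('wrist');np.save('w4.npy',w,allow_pickle=True);cv2.imwrite('pics/w4.png',w['img'][:,:,::-1])
E
```

```text
clock: 7.45
tcp_pos: [0.5923, -0.0212, 0.3197]
orientation: [0.001, 0.056, 0.998, -0.0]
wrist_force: [0.0, 0.4, -0.7]
finger_gap: 0.0132
grip_force: 78.4
carrier frame 0.0007307297451319745 -0.024499528701445648 [ 0.59229524 -0.0212283   0.31966619] 83.58902187707068
```

```bash
cat > chk.py <<'E'
import sys
from workcell import env
s=env.get_state();f=s['wrist_force'];print(s['clock'],s['tcp_pos'].round(4),f.round(1))
sys.exit(int(abs(f[2]+1.1)>1.9 or max(abs(f[:2]))>3))
E
python3 -m jog '[[1,0,-0.001,0.015,0],[1,0,0,0.02,0],[1,0,0,0.02,0],[1,0,0,0.015,0],[1,0,0,0,0]]' >/dev/null && python3 chk.py &&
python3 -m jog '[[1,0,0,0.012,0],[1,0,0,0.012,0],[1,0,0,0.008,0],[1,0,0,0.004,0],[1,0,0,0,0]]' >/dev/null && python3 chk.py &&
python3 -m jog '[[1,0,0,0.0005,0],[1,0,0,0.0005,0],[1,0,0,0.0005,0],[1,0,0,0.0005,0]]' >/dev/null && python3 chk.py &&
python3 -m jog '[[1,0,0,0.0005,0],[1,0,0,0.0005,0],[1,0,0,0.0005,0],[1,0,0,0.0005,0]]' >/dev/null && python3 chk.py &&
python3 -m jog '[[1,0,0,0.0005,0],[1,0,0,0.0005,0],[1,0,0,0.0005,0],[1,0,0,0.0005,0]]' >/dev/null && python3 chk.py &&
python3 -m jog '[[1,0,0,0.0005,0],[1,0,0,0.0005,0],[1,0,0,0.0005,0],[1,0,0,0.0005,0]]' >/dev/null && python3 chk.py &&
python3 -m jog '[[1,0,0,0.0005,0],[1,0,0,0.0005,0],[1,0,0,0.0005,0],[1,0,0,0.0005,0]]' >/dev/null && python3 chk.py &&
python3 -m jog '[[1,0,0,0.0005,0],[1,0,0,0.0005,0],[1,0,0,0.0005,0],[1,0,0,0.0005,0]]' >/dev/null && python3 chk.py &&
python3 -m jog '[[1,0,0,0.0005,0],[1,0,0,0.0005,0],[1,0,0,0.0005,0],[1,0,0,0.0005,0]]' >/dev/null && python3 chk.py &&
python3 -m jog '[[1,0,0,0.0005,0],[1,0,0,0.0005,0],[1,0,0,0.0005,0],[1,0,0,0.0005,0]]' >/dev/null && python3 chk.py &&
python3 -m jog '[[1,0,0,0.0005,0],[1,0,0,0.0005,0],[1,0,0,0.0005,0],[1,0,0,0.0005,0]]' >/dev/null && python3 chk.py &&
python3 -m jog '[[1,0,0,0.0005,0],[1,0,0,0.0005,0],[1,0,0,0.0005,0],[1,0,0,0.0005,0]]' >/dev/null && python3 chk.py
```

```text
7.9167 [ 0.5911 -0.0213  0.2448] [-0.6  0.6 -1.9]
8.3333 [ 0.592  -0.0215  0.2122] [-1.   0.7 -1.9]
8.6667 [ 0.5924 -0.0215  0.2114] [ 0.1 -0.  -2.1]
9.0 [ 0.592  -0.0215  0.2088] [ 0.7  0.4 -1.2]
9.3333 [ 0.592  -0.0215  0.2067] [ 0.6 -0.5 -1.1]
9.6667 [ 0.592  -0.0215  0.2047] [-0.2 -0.1 -2. ]
10.0 [ 0.592  -0.0215  0.2028] [ 0.4  0.8 -2.6]
10.3333 [ 0.592  -0.0215  0.2007] [-0.2  0.2 -1. ]
10.6667 [ 0.592  -0.0215  0.1987] [ 0.1  0.1 -1.4]
11.0 [ 0.592  -0.0215  0.1967] [ 1.1  0.7 -1.8]
11.3333 [ 0.5921 -0.0215  0.1948] [ 1.1 -0.6 -0.6]
11.6667 [ 0.592  -0.0215  0.1928] [ 0.5  0.5 -0.4]
```

```bash
sed -i 's/sys.exit.*/sys.exit(int(f[2]>0.8))/' chk.py
python3 -m jog '[[1,0,0,0.0005,0],[1,0,0,0.0005,0],[1,0,0,0,0]]' >/dev/null && python3 chk.py &&
python3 -m jog '[[1,0,0,0.0005,0],[1,0,0,0.0005,0],[1,0,0,0,0]]' >/dev/null && python3 chk.py &&
python3 -m jog '[[1,0,0,0.0005,0],[1,0,0,0.0005,0],[1,0,0,0,0]]' >/dev/null && python3 chk.py &&
python3 -m jog '[[1,0,0,0.0005,0],[1,0,0,0.0005,0],[1,0,0,0,0]]' >/dev/null && python3 chk.py &&
python3 -m jog '[[1,0,0,0.0005,0],[1,0,0,0.0005,0],[1,0,0,0,0]]' >/dev/null && python3 chk.py &&
python3 -m jog '[[1,0,0,0.0005,0],[1,0,0,0.0005,0],[1,0,0,0,0]]' >/dev/null && python3 chk.py &&
python3 -m jog '[[1,0,0,0.0005,0],[1,0,0,0.0005,0],[1,0,0,0,0]]' >/dev/null && python3 chk.py &&
python3 -m jog '[[1,0,0,0.0005,0],[1,0,0,0.0005,0],[1,0,0,0,0]]' >/dev/null && python3 chk.py &&
python3 -m jog '[[1,0,0,0.0005,0],[1,0,0,0.0005,0],[1,0,0,0,0]]' >/dev/null && python3 chk.py &&
python3 -m jog '[[1,0,0,0.0005,0],[1,0,0,0.0005,0],[1,0,0,0,0]]' >/dev/null && python3 chk.py
```

```text
11.9167 [ 0.592  -0.0215  0.1917] [-0.5 -0.8 -2.1]
12.1667 [ 0.592  -0.0215  0.1907] [ 0.2  0.3 -1.2]
12.4167 [ 0.592  -0.0215  0.1897] [-0.2 -0.1 -1.5]
12.6667 [ 0.5921 -0.0215  0.189 ] [-0.4 -0.3  0.5]
12.9167 [ 0.5922 -0.0215  0.1881] [-0.  -0.4  2.4]
```

```bash
python3 -m jog '[[1,0,0,-0.002,0],[1,0,0,-0.002,0],[1,0,0,0,0],[1,0,0,0,0]]'
python3 chk.py
python3 -m jog '[[1,0,0.003,0,0],[1,0,0.003,0,0],[1,0,0.003,0,0],[1,0,0.003,0,0],[1,0,0,0,0]]' >/dev/null
python3 chk.py
python3 -m jog '[[1,0,0.002,0,0],[1,0,0.0025,0,0],[1,0,0,0,0],[1,0,0,0,0]]' >/dev/null
python3 chk.py
```

```text
clock: 13.25
tcp_pos: [0.5921, -0.0215, 0.1917]
orientation: [-0.0, 0.055, 0.998, 0.0]
wrist_force: [-0.6, -0.3, -1.3]
finger_gap: 0.0128
grip_force: 78.5
13.25 [ 0.5921 -0.0215  0.1917] [-0.6 -0.3 -1.3]
13.6667 [ 0.5934 -0.0088  0.1917] [-0.7 -0.7 -1.5]
14.0 [ 0.5939 -0.005   0.1918] [-1.  -0.3 -1.3]
```

```bash
sed -i 's/sys.exit.*/sys.exit(int(f[2]<-5 or f[2]>1.5 or max(abs(f[:2]))>3))/' chk.py
python3 -m jog '[[1,0,0,-0.002,0],[1,0,0,-0.002,0],[1,0,0,-0.002,0],[1,0,0,-0.001,0],[1,0,0,-0.001,0]]' >/dev/null; python3 chk.py &&
python3 -m jog '[[1,0,0,-0.001,0],[1,0,0,-0.001,0],[1,0,0,-0.001,0],[1,0,0,-0.001,0],[1,0,0,0,0]]' >/dev/null; python3 chk.py &&
python3 -m jog '[[1,0,0,-0.002,0],[1,0,0,-0.003,0],[1,0,0,-0.004,0],[1,0,0,-0.004,0],[1,0,0,-0.003,0]]' >/dev/null; python3 chk.py
python3 - <<'E'
from h import *
w=grab('wrist');d=grab('side')['img']
k=np.zeros((480,800,3),np.uint8);k[:480,:400]=cv2.resize(w['img'][80:320,215:415],(400,480));k[:480,400:]=cv2.resize(d[190:310,260:360],(400,480),interpolation=cv2.INTER_CUBIC)
cv2.imwrite('pics/k5.png',k[:,:,::-1])
E
```

```text
14.4167 [ 0.5939 -0.0052  0.2   ] [-0.7  0.  -3.8]
14.8333 [ 0.5939 -0.0051  0.2039] [-0.   0.7 -2. ]
15.25 [ 0.5941 -0.0051  0.2206] [-0.3 -0.1 -3. ]
```

View pics/k5.png

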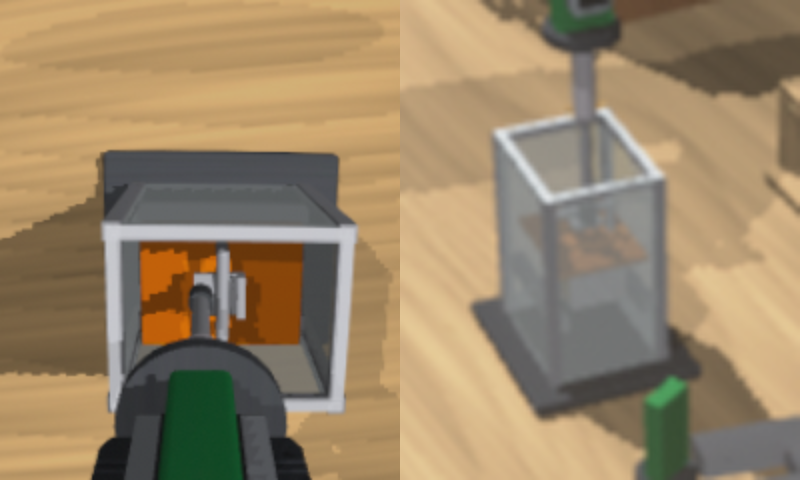

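The wrist view shows the bar at (222,290) between shaft and lip, and the side view shows the lid off the ledges. The carrier is hooked, so I lift it.

```bash
sed -i 's/sys.exit.*/sys.exit(int(f[2]<-6.5 or f[2]>1.5 or max(abs(f[:2]))>3.5))/' chk.py
python3 -m jog '[[1,0,0.0007,-0.004,0],[1,0,0,-0.006,0],[1,0,0,-0.006,0],[1,0,0,-0.006,0],[1,0,0,-0.006,0]]' >/dev/null; python3 chk.py &&
python3 -m jog '[[1,0,0,-0.006,0],[1,0,0,-0.006,0],[1,0,0,-0.006,0],[1,0,0,-0.006,0],[1,0,0,-0.006,0]]' >/dev/null; python3 chk.py &&
python3 -m jog '[[1,0,0,-0.006,0],[1,0,0,-0.006,0],[1,0,0,-0.006,0],[1,0,0,-0.006,0],[1,0,0,-0.006,0]]' >/dev/null; python3 chk.py &&
python3 -m jog '[[1,0,0,-0.006,0],[1,0,0,-0.006,0],[1,0,0,-0.006,0],[1,0,0,-0.004,0],[1,0,0,-0.002,0]]' >/dev/null; python3 chk.py &&
python3 -m jog '[[1,0,0,0,0],[1,0,0,0,0],[1,0,0,0,0],[1,0,0,0,0]]' >/dev/null; python3 chk.py
python3 - <<'E'
from m import *
w=grab('wrist');np.save('w6.npy',w,allow_pickle=True);cv2.imwrite('pics/w6.png',w['img'][:,:,::-1])
print([x for x in comps(w,(5,200,60),(16,255,255),40)[0]]); print(w['T'])
E
```

```text
15.7667 [ 0.5941 -0.0044  0.2487] [ 1.2 -0.1 -2.1]
16.1833 [ 0.594  -0.0044  0.2784] [-0.1 -0.1 -4.5]
16.6 [ 0.5939 -0.0044  0.3084] [ 0.2  1.  -2.6]
17.0167 [ 0.5942 -0.0044  0.3326] [-0.1  0.2 -3.1]
17.35 [ 0.5937 -0.0044  0.3313] [ 0.  -0.3 -2.6]
[([285, 191, 82, 61, 3813], [326.1, 218.4])]
[[ 1.11760486e-01 -9.50436878e-01 -2.90136752e-01  5.19633864e-01]
 [ 9.93735168e-01  1.06920958e-01  3.25319154e-02  3.79153457e-03]
 [ 1.02167314e-04 -2.91954876e-01  9.56432088e-01  4.62858480e-01]
 [ 0.00000000e+00  0.00000000e+00  0.00000000e+00  1.00000000e+00]]
```

```bash
python3 -m jog '[[1,0.0013,0.0037,0,0],[1,0.0027,0.0074,0,0],[1,0.004,0.0111,0,0],[1,0.0054,0.0148,0,0],[1,0.0054,0.0148,0,0]]' >/dev/null
python3 -m jog '[[1,0.0054,0.0148,0,0],[1,0.0054,0.0148,0,0],[1,0.0054,0.0148,0,0],[1,0.0054,0.0148,0,0],[1,0.0054,0.0148,0,0]]' >/dev/null
python3 chk.py
python3 -m jog '[[1,0.0054,0.0148,0,0],[1,0.0054,0.0148,0,0],[1,0.0054,0.0148,0,0],[1,0.0054,0.0148,0,0],[1,0.0054,0.0148,0,0]]' >/dev/null
python3 -m jog '[[1,0.0054,0.0148,0,0],[1,0.0054,0.0148,0,0],[1,0.0054,0.0148,0,0],[1,0.0054,0.0148,0,0],[1,0.0054,0.0148,0,0]]' >/dev/null
python3 chk.py
python3 -m jog '[[1,0.004,0.0111,0,0],[1,0.0027,0.0074,0,0],[1,0.0013,0.0037,0,0],[1,0,0,0,-1],[1,0,0,0,-2]]' >/dev/null
python3 -m jog '[[1,0,0,0,-2],[1,0,0,0,-2],[1,0,0,0,-1.7],[1,0,0,0,-1],[1,0,0,0,0]]' >/dev/null
python3 -m jog '[[1,0,0,0,0],[1,0,0,0,0],[1,0,0,0,0],[1,0,0,0,0],[1,0,0,0,0]]'
python3 - <<'E'
from m import *
w=grab('wrist');w['st']=env.get_state();np.save('w7.npy',w,allow_pickle=True);cv2.imwrite('pics/w7.png',w['img'][:,:,::-1])
d=grab('side');cv2.imwrite('pics/d7.png',d['img'][:,:,::-1])
print([x for x in comps(w,(5,200,60),(16,255,255),40)[0]])
h=cv2.cvtColor(w['img'],cv2.COLOR_RGB2HSV);m=cv2.inRange(h,(5,200,60),(16,255,255))
c=max(cv2.findContours(m,0,2)[0],key=cv2.contourArea);print(cv2.approxPolyDP(c,4,True)[:,0].tolist())
s=w['st'];print(s['tcp_pos'])
E
```

```text
18.2333 [0.5614 0.1276 0.332 ] [ 0.6 -0.8 -3.6]
19.0667 [0.5238 0.2805 0.332 ] [-0.3  0.9 -3. ]
clock: 20.32
tcp_pos: [0.5195, 0.3017, 0.3318]
orientation: [0.0, -0.029, 1.0, 0.0]
wrist_force: [-0.8, 0.5, -3.3]
finger_gap: 0.0132
grip_force: 78.0
[([285, 191, 81, 61, 3756], [325.7, 218.5]), ([64, 337, 10, 7, 44], [69.0, 340.3]), ([80, 341, 10, 8, 49], [84.9, 344.8]), ([96, 346, 10, 7, 48], [101.3, 349.4]), ([114, 350, 10, 8, 51], [119.2, 353.8]), ([29, 354, 28, 29, 249], [42.7, 368.0]), ([45, 359, 28, 31, 257], [59.4, 373.7]), ([63, 364, 28, 32, 268], [77.0, 379.3]), ([82, 370, 27, 30, 269], [95.9, 384.8])]
[[285, 192], [287, 251], [309, 247], [310, 217], [322, 215], [325, 198], [330, 215], [339, 220], [338, 239], [330, 238], [329, 250], [364, 250], [365, 192]]
[0.51944552 0.30170476 0.33179938]
```

View pics/w7.png

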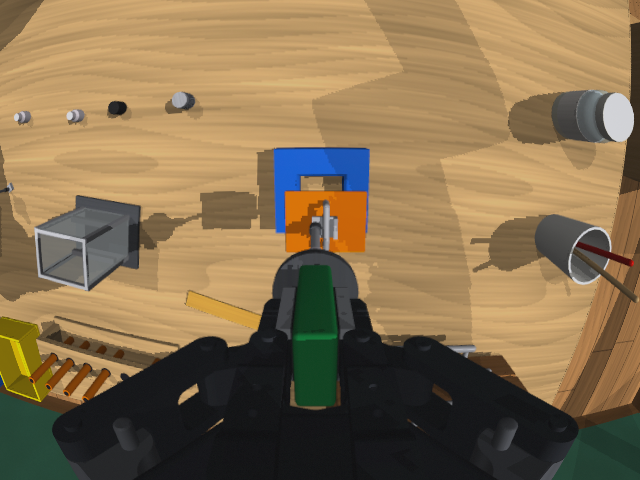

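The lid is at (325,218) hanging square on the hook, with the nest behind it at (322,190) and the hole's far edge visible at row 176. I'll compute the offset between lid and nest.

```bash
cat > meas.py <<'E'
from m import *
import sys
def run(w,zl):
    st=env.get_state();q=st['orientation']
    h=cv2.cvtColor(w['img'],cv2.COLOR_RGB2HSV);m=cv2.inRange(h,(3,190,50),(17,255,255))
    m[:, :230]=0;m[:,420:]=0
    m=cv2.morphologyEx(m,cv2.MORPH_OPEN,np.ones((3,3)))
    c=np.vstack([k for k in cv2.findContours(m,0,2)[0] if cv2.contourArea(k)>60]);hull=cv2.convexHull(c)[:,0]
    X=np.array([onz(w,u,v,zl,True)[:2] for u,v in hull],np.float32)
    r=cv2.minAreaRect(X*1000);print('lid',np.array(r[0]).round(1),np.array(r[1]).round(1),round(r[2],1))
    m=cv2.inRange(h,(105,120,150),(120,255,255));m[:, :230]=0;m[:,420:]=0
    k=max(cv2.findContours(m,0,2)[0],key=cv2.contourArea)
    X=np.array([onz(w,u,v,.036,True)[:2] for u,v in cv2.convexHull(k)[:,0]],np.float32)
    r=cv2.minAreaRect(X*1000);print('nest',np.array(r[0]).round(1),np.array(r[1]).round(1),round(r[2],1))
    print('tcp',st['tcp_pos'].round(4),'yaw y',np.degrees(np.arctan2(q[2]**2-q[1]**2,2*q[1]*q[2])).round(2))
if __name__=='__main__':
    w=grab('wrist');run(w,env.get_state()['tcp_pos'][2]-.1506)
E
python3 meas.py
python3 - <<'E'
from m import *
c=np.load('w7.npy',allow_pickle=True).item()
X=np.array([onz(c,u,v,.3318-.1506,True)[:2] for u,v in[(285,191.5),(365.5,191.5),(364.5,251),(286.5,251.5)]]);print(X.round(4).tolist(),X.mean(0))
h=cv2.cvtColor(c['img'],cv2.COLOR_RGB2HSV);print(h[160,265:380:4].tolist()); print(h[140:195:3,290].tolist())
print(h[165:195:2,322].tolist())
E
```

```text
lid [517.5 309.7] [48.8 62.9] 3.2
nest [518.6 308.7] [ 99.1 109.5] 3.3
tcp [0.5194 0.3017 0.3318] yaw y 93.37
[[0.4954, 0.2771], [0.4917, 0.3392], [0.5401, 0.3429], [0.5441, 0.2801]] [0.51781606 0.30982029]
[[17, 111, 119], [17, 111, 120], [153, 21, 108], [109, 219, 208], [109, 219, 208], [109, 219, 208], [109, 221, 208], [109, 219, 208], [109, 218, 208], [109, 217, 209], [109, 217, 208], [109, 220, 209], [109, 220, 209], [109, 218, 209], [109, 217, 210], [109, 217, 209], [109, 213, 180], [109, 215, 179], [109, 214, 181], [109, 214, 180], [109, 213, 180], [109, 213, 180], [109, 213, 181], [109, 213, 180], [109, 212, 182], [109, 213, 181], [112, 61, 143], [17, 115, 182], [17, 113, 182]]
[[17, 114, 197], [18, 115, 209], [18, 115, 208], [109, 219, 183], [109, 220, 209], [109, 221, 209], [109, 220, 209], [109, 217, 209], [109, 218, 209], [108, 224, 208], [109, 220, 209], [108, 222, 208], [109, 221, 209], [109, 218, 209], [109, 221, 208], [109, 221, 208], [109, 219, 208], [12, 199, 174], [15, 243, 216]]
[[109, 220, 209], [108, 221, 210], [109, 218, 209], [108, 222, 209], [109, 219, 201], [109, 214, 137], [18, 113, 160], [17, 114, 165], [17, 113, 167], [18, 114, 156], [17, 111, 120], [17, 116, 181], [18, 116, 203], [14, 213, 194], [16, 243, 216]]
```

```bash
python3 -m jog '[[1,-0.0008,0,0.005,0],[1,0,0,0.01,0],[1,0,0,0.012,0],[1,0,0,0.012,0],[1,0,0,0.012,0]]' >/dev/null
python3 -m jog '[[1,0,0,0.012,0],[1,0,0,0.012,0],[1,0,0,0.01,0],[1,0,0,0.008,0],[1,0,0,0.004,0]]' >/dev/null
python3 -m jog '[[1,0,0,0,0],[1,0,0,0,0],[1,0,0,0,0],[1,0,0,0,0]]' >/dev/null
python3 chk.py; python3 meas.py
```

```text
21.6333 [0.5207 0.3019 0.2357] [-0.2  0.2 -2.3]
lid [519.1 309.8] [48.9 62.6] 3.4
nest [518.2 308.8] [ 98.8 109.7] 3.1
tcp [0.5206 0.3019 0.2356] yaw y 93.36
```

```bash
sed -i 's/sys.exit.*/sys.exit(int(f[2]>0.8 or max(abs(f[:2]))>3))/' chk.py
python3 -m jog '[[1,0.0005,-0.0005,0.004,0],[1,0,0,0.004,0],[1,0,0,0.004,0],[1,0,0,0.003,0],[1,0,0,0.002,0]]' >/dev/null; python3 chk.py &&
python3 -m jog '[[1,0,0,0.001,0],[1,0,0,0.001,0],[1,0,0,0.001,0],[1,0,0,0.001,0],[1,0,0,0,0]]' >/dev/null; python3 chk.py &&
python3 -m jog '[[1,0,0,0.001,0],[1,0,0,0.001,0],[1,0,0,0.001,0],[1,0,0,0.001,0],[1,0,0,0,0]]' >/dev/null; python3 chk.py &&
python3 -m jog '[[1,0,0,0,0],[1,0,0,0,0]]' >/dev/null; python3 chk.py; python3 meas.py
```

```text
22.1 [0.5195 0.301  0.217 ] [-0.  -0.3 -4.2]
22.5167 [0.5198 0.3012 0.2137] [ 0.9  0.6 -3.4]
22.9333 [0.5197 0.3012 0.2095] [-0.2  0.8 -3.5]
23.1 [0.5198 0.3012 0.2098] [-0.4 -0.2 -4. ]
lid [517.9 309. ] [48.8 62.6] 3.3
nest [518.1 308.9] [ 98.9 109.8] 3.4
tcp [0.5198 0.3012 0.2099] yaw y 93.36
```

```bash
python3 -m jog '[[1,0,0,0.002,0],[1,0,0,0.002,0],[1,0,0,0.002,0],[1,0,0,0.002,0],[1,0,0,0.002,0]]' >/dev/null; python3 chk.py &&
python3 -m jog '[[1,0,0,0.0015,0],[1,0,0,0.0015,0],[1,0,0,0.0015,0],[1,0,0,0.001,0],[1,0,0,0.001,0]]' >/dev/null; python3 chk.py &&
python3 -m jog '[[1,0,0,0.001,0],[1,0,0,0.001,0],[1,0,0,0.001,0],[1,0,0,0.001,0],[1,0,0,0.001,0]]' >/dev/null; python3 chk.py &&
python3 -m jog '[[1,0,0,0.001,0],[1,0,0,0.001,0],[1,0,0,0.001,0],[1,0,0,0.001,0],[1,0,0,0,0]]' >/dev/null; python3 chk.py
python3 - <<'E'
from meas import *
run(grab('wrist'),.040)
E
```

```text
23.5667 [0.5197 0.3012 0.1995] [ 0.4 -0.7 -4.2]
23.9833 [0.5198 0.3012 0.1932] [-0.1  0.  -3.7]
24.4 [0.5201 0.3013 0.1886] [ 0.8 -0.2 -1.7]
24.8167 [0.5197 0.3012 0.1841] [-0.5  0.6 -1.6]
lid [518.1 309.1] [48.8 62.8] 3.4
nest [518.3 308.9] [ 99.  109.8] 3.2
tcp [0.5197 0.3012 0.1842] yaw y 93.36
```

```bash
python3 -m jog '[[1,0,0,0.001,0],[1,0,0,0,0],[1,0,0,0,0]]' >/dev/null; python3 chk.py &&
python3 -m jog '[[1,0,-0.002,0,0],[1,0,-0.003,0,0],[1,0,-0.003,0,0],[1,0,-0.003,0,0],[1,0,0,0,0]]' >/dev/null; python3 chk.py &&
python3 -m jog '[[1,0,-0.003,0,0],[1,0,-0.003,0,0],[1,0,-0.002,0,0],[1,0,0,0,0]]' >/dev/null; python3 chk.py
python3 - <<'E'
from meas import *
run(grab('wrist'),.040)
E
```

```text
25.1167 [0.5198 0.3012 0.1833] [ 0.1  0.4 -0.6]
25.5333 [0.5205 0.2895 0.1833] [ 0.1 -0.3 -0.9]
25.8667 [0.521  0.2818 0.1833] [-0.1  0.4 -1.5]
lid [518.  309.1] [48.9 62.6] 3.2
nest [518.5 309. ] [ 99.4 109.7] 3.3
tcp [0.521  0.282  0.1834] yaw y 93.34
```

```bash
python3 -m jog '[[1,0,0,-0.004,0],[1,0,0,-0.006,0],[1,0,0,-0.01,0],[1,0,0,-0.02,0],[1,0,0,-0.03,0]]' >/dev/null; python3 chk.py
python3 -m jog '[[1,0,0,-0.03,0],[1,0,0,-0.03,0],[1,0,0,0,4],[1,0,0,0,5],[1,0,0,0,4.9]]' >/dev/null; python3 chk.py
python3 - <<'E'
from workcell import env
import numpy as np
s=env.get_state();q=s['orientation'];a=np.arctan2(q[2]**2-q[1]**2,2*q[1]*q[2]);y=np.array([np.cos(a),np.sin(a)]);x=np.array([-y[1],y[0]])
d=np.array([.4286,-.2854])-s['tcp_pos'][:2];print(np.degrees(a),s['tcp_pos'],d@x,d@y)
E
```

```text
26.3333 [0.5196 0.2819 0.2525] [-0.3  0.2 -2.1]
26.75 [0.5213 0.2826 0.3156] [ 0.1 -0.3 -1.9]
79.2327456763644 [0.52134602 0.28255497 0.31558144] -0.014992129452054881 -0.5752824616707372
```

```bash
python3 -m jog '[[1,-0.0004,-0.0137,0,0],[1,-0.0007,-0.0274,0,0],[1,-0.0007,-0.0274,0,0],[1,-0.0007,-0.0274,0,0],[1,-0.0007,-0.0274,0,0]]' >/dev/null
python3 -m jog '[[1,-0.0007,-0.0274,0,0],[1,-0.0007,-0.0274,0,0],[1,-0.0007,-0.0274,0,0],[1,-0.0007,-0.0274,0,0],[1,-0.0007,-0.0274,0,0]]' >/dev/null
python3 -m jog '[[1,-0.0007,-0.0274,0,0],[1,-0.0007,-0.0274,0,0],[1,-0.0007,-0.0274,0,0],[1,-0.0007,-0.0274,0,0],[1,-0.0007,-0.0274,0,0]]' >/dev/null
python3 -m jog '[[1,-0.0007,-0.0274,0,0],[1,-0.0007,-0.0274,0,0],[1,-0.0007,-0.0274,0,0],[1,-0.0007,-0.0274,0,0],[1,-0.0007,-0.0274,0,0]]' >/dev/null
python3 -m jog '[[1,-0.0007,-0.0274,0,0],[1,-0.0004,-0.0137,0,0],[1,0,0,0,0],[1,0,0,0,0]]'
cat > rel.py <<'E'
from h import *
s=env.get_state();q=s['orientation'];a=np.arctan2(q[2]**2-q[1]**2,2*q[1]*q[2]);y=np.array([np.cos(a),np.sin(a)]);x=np.array([-y[1],y[0]])
for n,p in(('pre',[.4286,-.2854]),('seat',[.5183,-.3085])):
    d=np.array(p)-s['tcp_pos'][:2];print(n,'tx',round(d@x,4),'ty',round(d@y,4))
print(np.degrees(a),s['tcp_pos'],s['wrist_force'])
E
python3 rel.py
```

```text
clock: 28.75
tcp_pos: [0.4297, -0.2865, 0.3135]
orientation: [-0.0, 0.092, 0.996, 0.0]
wrist_force: [0.6, 0.6, -0.1]
finger_gap: 0.0128
grip_force: 78.4
pre tx 0.0012 ty 0.0009
seat tx -0.0912 ty -0.0054
79.42116743705573 [ 0.42966485 -0.28647492  0.31351282] [ 0.61331785  0.64541481 -0.11181281]
```

```bash
python3 -m jog '[[1,0.0012,0.0009,0.015,0],[1,0,0,0.025,0],[1,0,0,0.025,0],[1,0,0,0.025,0],[1,0,0,0.015,0]]' >/dev/null
python3 -m jog '[[1,0,0,0.008,0],[1,0,0,0,0],[1,0,0,0,0]]' >/dev/null
python3 rel.py
```

```text
pre tx 0.0007 ty -0.0012
seat tx -0.0917 ty -0.0076
79.54260341655142 [ 0.42948648 -0.28435023  0.20093314] [ 0.46277258  0.49459273 -0.88820505]
```

```bash
python3 -m jog '[[1,0,-0.0012,0,0],[1,-0.015,-0.001,0,0],[1,-0.015,-0.001,0,0],[1,-0.015,-0.0011,0,0],[1,0,0,0,0]]' >/dev/null; python3 chk.py
python3 -m jog '[[1,-0.015,-0.0011,0,0],[1,-0.015,-0.0011,0,0],[1,-0.01,-0.0007,0,0],[1,-0.0067,-0.0004,0,0],[1,0,0,0,0]]' >/dev/null; python3 chk.py; python3 rel.py
```

```text
29.8333 [ 0.4756 -0.299   0.2018] [ 0.6 -0.4 -0.7]
30.25 [ 0.519  -0.3098  0.2009] [-0.1 -0.1 -1.5]
pre tx 0.0933 ty 0.0075
seat tx 0.0009 ty 0.0011
79.49308190534992 [ 0.51895352 -0.30977709  0.20087695] [-0.13697107 -0.13905455 -1.53761671]
```

Lower gently to the fork (expected contact at TCP z ≈ 0.1838).

```bash
python3 -m jog '[[1,0.0009,0.0011,0.003,0],[1,0,0,0.004,0],[1,0,0,0.004,0],[1,0,0,0.002,0],[1,0,0,0.001,0]]' >/dev/null; python3 chk.py &&
python3 -m jog '[[1,0,0,0.0007,0],[1,0,0,0.0007,0],[1,0,0,0,0]]' >/dev/null; python3 chk.py &&
python3 -m jog '[[1,0,0,0.0006,0],[1,0,0,0.0006,0],[1,0,0,0,0]]' >/dev/null; python3 chk.py &&
python3 -m jog '[[1,0,0,0.0005,0],[1,0,0,0.0005,0],[1,0,0,0,0]]' >/dev/null; python3 chk.py
python3 rel.py
```

```text
30.6667 [ 0.5166 -0.3077  0.1856] [-0.1  0.1 -0.7]
30.9167 [ 0.5172 -0.308   0.1848] [ 0.6 -0.3 -1. ]
31.1667 [ 0.5174 -0.3081  0.1839] [-0.4  0.1  0.2]
31.4167 [ 0.5174 -0.3081  0.1839] [-2.   1.5  5.9]
pre tx 0.0915 ty 0.0061
seat tx -0.0009 ty -0.0002
79.46672924669654 [ 0.51742222 -0.30813762  0.18389872] [-1.96849207  1.46169672  5.9266347 ]
```

```bash
python3 -m jog '[[1,0,0,-0.0006,0],[0.6,0,0,0,0],[0.4,0,0,0,0],[0,0,0,0,0],[-0.4,0,0,0,0]]' 20
python3 -m jog '[[-0.4,0,0,0,0],[-0.4,0,0,0,0],[-0.4,0,0,0,0],[-0.4,0,0,-0.01,0],[-0.4,0,0,-0.02,0]]'
python3 -m jog '[[-0.4,0,0,-0.03,0],[-0.4,0,0,-0.03,0],[-0.4,0,0,-0.03,0],[-0.4,0,0,0,0],[-0.4,0,0,0,0]]'
python3 - <<'E'
from m import *
w=grab('wrist');im=w['img'];h=cv2.cvtColor(im,cv2.COLOR_RGB2HSV);m=cv2.inRange(h,(60,150,110),(80,255,255))
k=max([c for c in cv2.findContours(m,0,2)[0] if 270<c[:,0,0].mean()<350],key=cv2.contourArea)
X=np.array([onz(w,u,v,.221,True)[:2]*1000 for u,v in k[:,0]],np.float32);print('handle top',cv2.minAreaRect(X))
S=grab('scene');D=grab('side')
for n,c in(('S',S),('D',D)):
    g=[x for x in comps(c,(45,120,40),(80,255,255),100)[0]];print(n,g)
    h=cv2.cvtColor(c['img'],cv2.COLOR_RGB2HSV);o=[x for x in comps(c,(3,170,60),(17,255,255),60)[0]]
    print('lid',[(x[1],onz(c,*x[1],.04)[:2].round(3)) for x in o])
cv2.imwrite('pics/s9.png',S['img'][:,:,::-1])
E
```

```text
clock: 31.83
tcp_pos: [0.5173, -0.308, 0.183]
orientation: [-0.0, 0.092, 0.996, 0.0]
wrist_force: [-0.3, 0.4, -0.5]
finger_gap: 0.0489
grip_force: 0.0
clock: 32.25
tcp_pos: [0.5161, -0.3071, 0.2115]
orientation: [-0.002, 0.092, 0.996, 0.001]
wrist_force: [0.6, 0.0, -0.3]
finger_gap: 0.0595
grip_force: 0.0
clock: 32.67
tcp_pos: [0.5182, -0.3088, 0.3063]
orientation: [0.002, 0.092, 0.996, -0.001]
wrist_force: [-0.2, -0.8, -0.5]
finger_gap: 0.0597
grip_force: 0.0
handle top ((515.8983154296875, -307.3885192871094), (12.260591506958008, 27.97757911682129), 79.00672912597656)
S [([267, 159, 13, 23, 206], [272.8, 169.8])]
lid [([246.8, 283.6], array([ 0.745, -0.156])), ([256.2, 291.2], array([ 0.747, -0.12 ])), ([265.8, 298.7], array([ 0.749, -0.084])), ([275.7, 306.9], array([ 0.753, -0.048])), ([297.0, 324.0], array([0.758, 0.025])), ([469.7, 332.8], array([0.52, 0.31]))]
D []
lid [([385.7, 212.8], array([0.867, 0.096])), ([222.0, 213.0], array([0.517, 0.301]))]
```

```bash
python3 -m jog '[[-0.4,0,0,0,0],[-0.4,0,0,0,0],[-0.4,0,0,0,0],[-0.4,0,0,0,0],[-0.4,0,0,0,0]]' >/dev/null
python3 -c "from workcell import env; print(env.hand_in())"
```

```text
the job is handed in; nothing more can be done
None
```

The job is handed in, verdict not shown: by the last camera checks the carrier sits within about 1 mm of the nest's hole centre, unhooked, and the rod hangs in its fork within about 2 mm of the seat, with 33 of the 72 s used.

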